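# Free the seized jar stopper and serve the wood slices

### The job

The stopper with the plain wooden knob has seized in the neck of the jar of wood slices, and a straight pull only lifts the jar out of its block. Free it by twisting it back and forth while pulling lightly upwards, the jar staying down in the block, and put the stopper in the small tray. Then stand the open jar upright on the round cork mat, all of it on the mat, without tipping it on the way and leaving the other things where they are.

Things in the scene. Friction and masses are not known exactly. Their poses are not given: they have to be found in the camera images.
- stopper_knob (a point): Centre of the pale wooden knob (two dark rings) of the seized stopper: an upright cylinder, 42 mm in diameter, 42 mm high, gripped by its sides at any yaw. Under it is a cork shank, 34 mm in diameter, 24 mm long; its underside is 45 mm below this point. Home, the knob sits on the jar's rim, this point 78 mm above point jar_mid. 60 g. z is its axis, up.
- jar_mid (a point): Middle of the glass jar of pale wood slices (114 mm tall, 0.45 to 0.7 kg): 57 mm above its underside, on its axis (z, up). Body 60 mm square (sides along x and y) and 88 mm high, then a round neck, 44 mm outside, to 114 mm. It starts in a well of the block, which keeps it from turning, 33 mm deep, 1 mm of play each side; the body can be gripped above the block.
- block: Solid wooden stand, fixed to the table: 95 mm (its x) by 300 mm (its y), 45 mm high, origin at the middle of its underside. Three square wells of 62 mm, 33 mm deep (floor 12 mm above the table), at y = -95, 0 and 95 mm, each with a jar.
- tray: Small open plywood tray, fixed: 120 mm (its x) by 140 mm (its y), 20 mm high, walls and floor 5 mm, origin at the middle of its underside. The stopper goes in here, standing or lying.
- mat: Round cork mat, fixed, 130 mm in diameter, 5 mm thick, origin at the middle of its underside. The open jar goes here.
- jar_red_mid (a point): Middle of the neighbouring jar with red pieces and a red knob, 156 mm tall with its stopper, in a well of the block: to be left alone.
- jar_green_mid (a point): Middle of the neighbouring jar with green pieces and a green knob, 156 mm tall with its stopper, in a well of the block: to be left alone.
- glue_mid (a point): Middle of a white glue bottle with an orange cap, 54 mm in diameter, 135 mm tall: to be left alone.
- hoop_mid (a point): Middle of a wooden hoop covered with decorated paper, 232 mm in diameter, 45 mm high, lying on the table: to be left alone.
- jar_mouth (a point): Centre of the jar's rim, 57 mm above jar_mid. The neck grips the shank by friction, 30 to 45 N (0.5 to 0.75 N m to turn it), so a straight pull lifts the jar. While turned, it creeps up under a light pull: 1 to 2 mm of lift per rad of turning is right. The grip lasts for the first 15 mm of lift, then it slides; clear of the rim after 24 mm.
Mind the look-alikes: they are no part of the job. What is meant by the tray is not black, and is the smaller of those in its own colour.

How it is judged (in metres and radians):
On the way:
1. the stopper is drawn right out of the neck while the jar stands down in the block (z of stopper_knob in the frame of jar_mid above 0.104 m and z of jar_mid in the frame of block below 0.077 m), for 0.1 s.
At the end, for the whole second after the job is handed in: The stopper lies or stands in the tray (its knob's centre within the tray's outline), and the open jar stands upright on the cork mat, its centre within 27 mm of the mat's centre; both at rest (x of stopper_knob in the frame of tray between -0.06 and 0.06 m and y of stopper_knob in the frame of tray between -0.07 and 0.07 m and height (world z) of stopper_knob between 0.015 and 0.056 m and horizontal distance between jar_mid and mat below 0.027 m and angle between jar_mid's own z axis and vertical below 0.08 rad and height (world z) of jar_mid between 0.058 and 0.066 m and linear speed of each of jar, stopper below 0.02 m/s); the robot touches nothing.
It fails at once if the jar is lifted more than 12 mm while the stopper is still in its neck (z of jar_mid in the frame of block above 0.081 m and distance between stopper_knob and jar_mid below 0.1 m).
It fails at once if the jar is tipped more than 30 degrees (angle between jar_mid's own z axis and vertical above 0.52 rad).
It fails at once if another jar, the glue bottle or the hoop is moved more than 20 mm (distance of any of jar_red_mid, jar_green_mid, glue_mid, hoop_mid from where it was at the start of the episode above 0.02 m).
It also fails if it takes over 72 s, if anything falls off the work surface, if the arm or the gripper's body presses on something with over 40 N, if the wrist force passes 120 N, or if a joint passes its speed limit or range.

### The arm

A 6-joint arm with a two-finger parallel gripper is mounted at the origin on the work surface. World frame = base frame: x ahead of the robot, y to its left, z up, the work surface at z = 0. Lengths are in m, angles in degrees, forces in N, time in s.
With the tool pointing down it reaches from about 0.4 to 0.825 m from the base axis. Payload 7 kg.
Tool frame: the origin (TCP) lies at the very end of the fingers, on their centre line; the grasp point (between the pads) lies 19 mm behind it (ctrl.hold_point_z is the distance from the TCP to the grasp point, in m); z points along the fingers, x is the direction in which the jaws open and shut, and the axes are right-handed (so a half turn about z gives the same grasp; the last joint's range is limited). The gripper opens to 88 mm and grips with 3 to 60 N. Pads are 19 mm wide; open, the fingers measure 130 mm over their backs; the gripper's body (78 mm by 193 mm) begins 47 mm behind the grasp point.
Start: joints at [16.507, 20.546, 0.682, 0, -70.136, -16.507], TCP at [0.675, -0, 0.227] pointing down, gripper open.
Joint ranges: [-176.03, 176.03], [-82.01, 121.73], [-58.28, 71.71], [-173.87, 95.51], [-174.79, -0.11], [-173.66, 173.66]. Speed limits (degrees/s): [136.94, 136.94, 172.46, 180, 180, 180].

### API

Orientations are given as [roll, pitch, yaw] about the fixed x, y, z axes, in that order (R = Rz(yaw) Ry(pitch) Rx(roll)).
In Python, from plant import ctrl gives the robot as it stands.
- The arm moves only by the tool servo_tool, never from a script. Its argument "rows" is text: rows parted by semicolons, each of 6 numbers parted by spaces: the shift along the tool's x, y, z in cm, then the turn, a rotation vector about the tool's x, y, z in rad. In form: tx ty tz ax ay az; .... A call has 1 to 5 rows; each row shifts and turns the pose as measured when the row begins, along the tool's axes as they then stand; what a row does not reach is not made up. A row lasts 1/12 s, in which the tool goes at most 41.7 mm and 7.16 degrees, less where a joint would pass 70% of its speed; a pose out of reach is approached as far as the arm can. A call is refused whole if a number of a shift passes 4.17 or a number of a turn 0.125, either way. A call with a gripper value outside its range is refused whole. "grip" is the finger opening in cm, from 0 to 8.76, set as the call begins (left out, the last holds). The fingers move at their own pace and stop on an object; the grip force is fixed at half the most. Time passes only in rows, so rows that do not move let the fingers close. It gives the time, the measured TCP pose, the force and the opening at its end, in the units of the state.
- ctrl.get_obs(): the state, without advancing time (a new reading comes with each control period).
- ctrl.snapshot(name): name is "scene" or "side" or "wrist"; returns a dict with "frame" (480x640x3 uint8, red, green, blue), "K" (3x3 intrinsics, pixels), "eye" and "attitude" of the camera in the world. Camera axes: x right, y up, looking along -z (the intrinsics and any distortion apply to the point x, -y, -z); pixel columns grow to the right and rows downward; lengths in m; the calibration is good to about 2 mm. A picture is of the moment at which its call begins. There is no depth.
- ctrl.close_job(): hands the job in, once; it reports no verdict.
Trained networks look in a picture, given as the dict that the camera call returned (one of the last four; its "shot" number tells which), for a name from the list of things; names that differ only in an ending like _2 or _b are one class to them, and where a whole thing is asked for, a point or a joint stands for the part that bears it (a point fixed in the world has none). Each returns a list of dicts, best first, with "confidence" (0 to 1); they miss things now and then, are a little off and sometimes report something else, mostly with a low value. They report only what shows in the picture. A call takes as long as a camera call. They do not tell look-alikes from the thing itself.
- ctrl.spot_in(label, picture): "point" ([x, y, z] in m, in world coordinates, good to about 4 mm: the middle of the surface that is visible of it).
- ctrl.outline_of(label, picture): "pixels" (480x640 bool, what is visible of it).
- ctrl.place_of(label, picture): "point" ([x, y, z] in m, in world coordinates, good to about 4 mm: a listed point, or the origin of a listed thing).
The state is a dict: "clock": time; "joint_pos": joint angles; "qvel": joint speeds; "tau": joint torques, N m; "tool_pos": TCP position; "orientation": TCP orientation; "force": force on the tool from outside, world axes, zero at the start; "moment": the same for the moment, N m; "opening": finger opening in m.
Only numpy, scipy, OpenCV 4.12 (cv2) and the standard library are available. Lean on these libraries where they do the work, as an engineer would, in place of code of your own. Each camera call takes 0.05 s, during which the arm holds its last target.

## Working session

There is one attempt and no reset: what is moved stays moved. The work goes in short steps, Python scripts to look and compute and a tool call to move; the robot and the scene stay as the last step left them, time stands still between calls to the robot, and variables do not carry over. Pictures are saved under pics/ and viewed, and the job is handed in when it is done.

Besides the shell and the picture viewer there is one more tool, called after "Emit:" as name(argument=value, ...) on one line, values as JSON. servo_tool: Moves the arm, as the interface text tells. Its arguments: {"type":"object","properties":{"rows":{"type":"string"},"grip":{"type":"number"}},"required":["rows"]}

```bash
mkdir -p pics; ls
cat > h.py <<'E'
import numpy as np, cv2
from plant import ctrl
def shot(n,f):
    s=ctrl.snapshot(n); cv2.imwrite('pics/'+f+'.png',cv2.cvtColor(s['frame'],cv2.COLOR_RGB2BGR)); return s
E
python3 - <<'E'
from h import *
o=ctrl.get_obs(); print(o)
for n in ['scene','side']:
    s=shot(n,n+'0'); print(n,np.round(s['eye'],3))
    for l in ['stopper_knob','jar_mid','block','tray','mat','jar_red_mid','jar_green_mid','glue_mid','hoop_mid','jar_mouth']:
        print(l,[(np.round(d['point'],3).tolist(),round(d['confidence'],2)) for d in ctrl.place_of(l,s)])
E
```

```text
pics
{'clock': 0.0, 'joint_pos': array([ 1.65061310e+01,  2.05921539e+01,  6.32085177e-01, -2.16136730e-02,
       -7.01342539e+01, -1.65078147e+01]), 'qvel': array([-0.08497862, -0.04320456,  0.01580493,  0.14643503, -0.01685908,
        0.04461424]), 'tau': array([-8.00930356e-04, -5.82726967e+01,  2.93058443e+01,  6.99745238e+00,
        6.93249181e-03, -2.06530804e-04]), 'tool_pos': array([ 6.74500635e-01, -2.93404898e-05,  2.25597040e-01]), 'orientation': array([-1.79992676e+02, -9.62085062e-02,  1.79990949e+02]), 'force': array([ 0.07358248,  0.13997447, -0.94329669]), 'moment': array([-0.00292294,  0.06395166, -0.01302234]), 'opening': 0.08776705488504918}
scene [ 1.225 -0.754  0.959]
stopper_knob [([0.602, -0.114, 0.151], 0.79)]
jar_mid [([0.601, -0.113, 0.15], 0.64), ([0.596, -0.119, 0.071], 0.59)]
block [([0.615, -0.02, -0.001], 0.74)]
tray [([0.467, 0.579, -0.002], 0.67), ([0.432, 0.211, 0.003], 0.64), ([0.244, 0.436, 0.002], 0.64)]
mat [([0.446, -0.182, -0.001], 0.57), ([0.596, -0.115, 0.069], 0.4)]
jar_red_mid [([0.626, 0.076, 0.092], 0.75)]
jar_green_mid [([0.617, -0.02, 0.086], 0.87)]
glue_mid [([0.588, 0.37, 0.065], 0.67), ([0.603, -0.113, 0.122], 0.31)]
hoop_mid [([0.616, -0.408, 0.022], 0.88), ([0.602, -0.114, 0.148], 0.5)]
jar_mouth [([0.433, 0.212, 0.0], 0.64)]
side [0.165 0.932 1.073]
stopper_knob [([0.604, -0.113, 0.14], 0.6)]
jar_mid [([0.604, -0.115, 0.074], 0.64)]
block [([0.618, -0.409, 0.022], 0.68), ([0.618, -0.017, 0.002], 0.6)]
tray [([0.433, 0.21, 0.002], 0.82), ([0.243, 0.434, -0.001], 0.82), ([0.604, -0.116, 0.07], 0.7)]
mat [([0.441, -0.181, 0.002], 0.6)]
jar_red_mid [([0.629, 0.075, 0.089], 0.62)]
jar_green_mid [([0.618, -0.016, 0.095], 0.8)]
glue_mid [([0.616, -0.022, -0.0], 0.21)]
hoop_mid [([0.619, -0.411, 0.022], 0.82)]
jar_mouth [([0.6, -0.109, 0.125], 0.69)]
```

View pics/scene0.png

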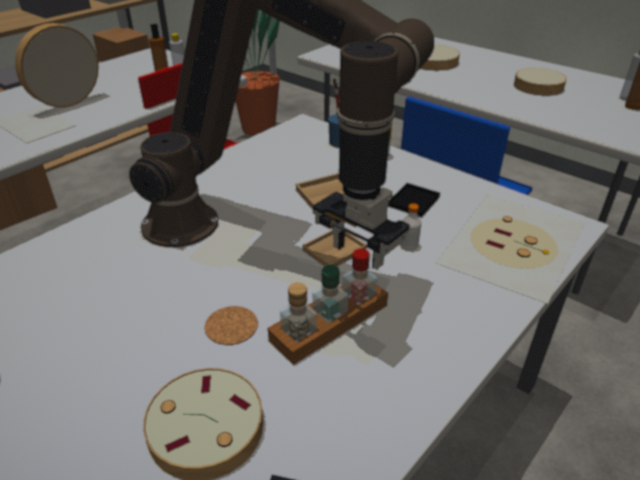

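View pics/side0.png

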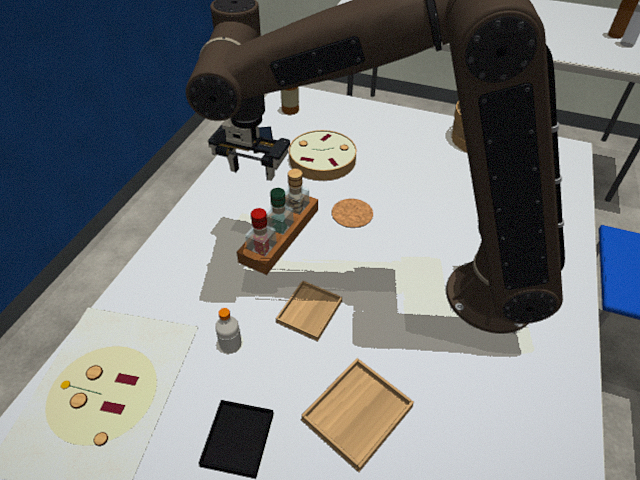

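The scene picture shows the pale-knob jar at (297,295), in the block beside the green and red jars, with the mat at (231,324). The small wooden tray is at (335,245) in scene and (310,308) in side, which puts it at about (0.432, 0.211). A larger wooden tray and a black one are the look-alikes. I'll move above the knob and check with the wrist camera.

Emit:
servo_tool(rows="1.8 -2.83 0 0 0 0; 1.8 -2.83 0 0 0 0; 1.8 -2.83 0 0 0 0; 1.7 -2.8 0 0 0 0; 0 0 0 0 0 0", grip=8.7)

```text
clock: 1.52
tool_pos: [0.602, -0.1146, 0.2251]
orientation: [-180.0, -0.1, -179.7]
force: [0.7, 1.0, 0.4]
opening: 0.0874
```

Run:
```python
from h import *
o=ctrl.get_obs(); print(o['clock'],o['tool_pos'],o['orientation'],o['force'])
for n in ['wrist','scene','side']:
    s=shot(n,n+'1'); print(n,np.round(s['eye'],3))
    for l in ['stopper_knob','jar_mid','mat','tray','jar_green_mid','jar_red_mid']:
        print(l,[(np.round(d['point'],3).tolist(),round(d['confidence'],2)) for d in ctrl.place_of(l,s)])
```

```text
1.5167 [ 0.60203826 -0.11461334  0.22508814] [-1.79978056e+02 -6.97141521e-02 -1.79713824e+02] [0.69487205 1.01169288 0.35026022]
wrist [ 0.603 -0.183  0.384]
stopper_knob [([0.602, -0.115, 0.145], 0.71)]
jar_mid []
mat [([0.444, -0.177, -0.002], 0.78)]
tray []
jar_green_mid []
jar_red_mid []
scene [ 1.225 -0.754  0.959]
stopper_knob [([0.601, -0.111, 0.15], 0.61), ([0.614, -0.022, 0.089], 0.3)]
jar_mid [([0.595, -0.116, 0.069], 0.73)]
mat [([0.445, -0.178, -0.002], 0.64), ([0.598, -0.116, 0.068], 0.16), ([0.605, -0.114, 0.126], 0.16)]
tray [([0.466, 0.573, -0.002], 0.88), ([0.434, 0.21, 0.001], 0.87), ([0.244, 0.437, 0.003], 0.76)]
jar_green_mid [([0.613, -0.019, 0.089], 0.55)]
jar_red_mid [([0.63, 0.075, 0.092], 0.89), ([0.621, -0.405, 0.019], 0.15)]
side [0.165 0.932 1.073]
stopper_knob [([0.604, -0.113, 0.143], 0.74), ([0.584, 0.365, 0.069], 0.67)]
jar_mid [([0.606, -0.117, 0.071], 0.87)]
mat [([0.441, -0.182, -0.001], 0.87)]
tray [([0.433, 0.212, -0.004], 0.95), ([0.24, 0.435, -0.001], 0.79), ([0.465, 0.574, 0.001], 0.61)]
jar_green_mid [([0.617, -0.016, 0.093], 0.65)]
jar_red_mid [([0.629, 0.071, 0.088], 0.9), ([0.6, -0.112, 0.126], 0.35)]
```

View pics/wrist1.png

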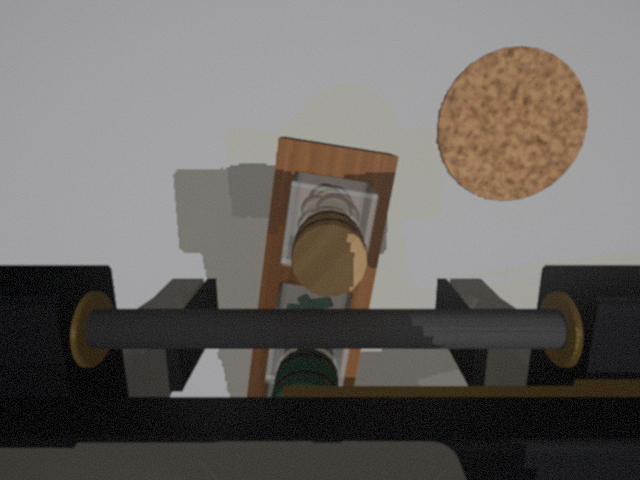

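The wrist picture shows the knob's top at about (329,258), the block's far corners at (279,137) and (397,156), and the mat centred at (512,123).

```bash
cat >> h.py <<'E'
def ray(s,u,v,z):
    K=np.array(s['K']);R=np.array(s['attitude'])
    if R.shape!=(3,3):
        from scipy.spatial.transform import Rotation
        R=Rotation.from_euler('xyz',R.ravel(),degrees=True).as_matrix()
    d=R@np.array([(u-K[0,2])/K[0,0],-(v-K[1,2])/K[1,1],-1]);e=np.array(s['eye'])
    return (e+d*(z-e[2])/d[2])[:2].round(4)
E
python3 - <<'E'
from h import *
s=ctrl.snapshot('wrist'); print(s['attitude'],[k for k in s])
print('knob',ray(s,329.5,258,.168))
print('mat',ray(s,512,123,.005))
a,b,c=ray(s,279,137,.045),ray(s,397,156,.045),ray(s,249,390,.045)
print(a,b,c,np.degrees(np.arctan2(*(b-a)[::-1])),np.degrees(np.arctan2(*(c-a)[::-1])))
print('well',ray(s,293,172,.045),ray(s,379,186,.045))
E
```

```text
[-1.45756117e+01 -5.48554888e-02 -1.79590634e+02] ['frame', 'K', 'eye', 'attitude', 'shot']
knob [ 0.6031 -0.1115]
mat [ 0.445  -0.1832]
[ 0.6418 -0.171 ] [ 0.5494 -0.1571] [0.6738 0.0534] 171.44497835953266 81.88419656731237
well [ 0.6313 -0.1441] [ 0.5627 -0.1334]
```

Emit:
servo_tool(rows="-0.1 0.2 3 0 0 0; 0 0 3 0 0 0; 0 0 2 0 0 0; 0 0 1.2 0 0 0; 0 0 0 0 0 0")

```text
clock: 3.03
tool_pos: [0.6077, -0.1094, 0.1319]
orientation: [-180.0, 0.3, -179.6]
force: [-0.3, -0.0, -0.7]
opening: 0.0873
```

Emit:
servo_tool(rows="0.47 -0.32 0.25 0 0 0; 0 0 0 0 0 0")

```text
clock: 3.2
tool_pos: [0.6027, -0.113, 0.1292]
orientation: [-180.0, 0.3, -179.6]
force: [-0.4, 0.4, 0.3]
opening: 0.0868
```

Now I'll close on the knob.

Emit:
servo_tool(rows="0 0 0 0 0 0; 0 0 0 0 0 0; 0 0 0 0 0 0; 0 0 0 0 0 0; 0 0 0 0 0 0", grip=3.0)

```text
clock: 3.62
tool_pos: [0.6048, -0.1134, 0.1338]
orientation: [-180.0, 0.7, -179.6]
force: [0.1, -0.7, -0.0]
opening: 0.0591
```

Emit:
servo_tool(rows="0.04 0 0.2 0 -0.003 0; 0.04 0 0.2 0 -0.003 0; 0.04 0 0.15 0 -0.003 0; 0.03 0 0.1 0 -0.002 0; 0.03 0 0.1 0 0 0", grip=3.0)

```text
clock: 4.03
tool_pos: [0.6023, -0.1136, 0.1296]
orientation: [-179.9, 1.4, -179.5]
force: [-3.0, 2.6, 7.8]
opening: 0.0415
```

Emit:
servo_tool(rows="0.03 0 0.05 0 0.01 0.06; 0.03 0 0.05 0 0.01 0.12; 0.03 0 0.05 0 0.01 0.12", grip=2.0)

```text
clock: 4.28
tool_pos: [0.6015, -0.1133, 0.1297]
orientation: [180.0, -0.2, 163.2]
force: [0.4, 1.0, 2.2]
opening: 0.0419
```

Emit:
servo_tool(rows="-0.02 0 0 0 0 0.12; -0.02 0 0 0 0 0.12; 0 0 0 0 0 0.12; 0 0 0 0 0 0.12")

```text
clock: 4.62
tool_pos: [0.6011, -0.1131, 0.1297]
orientation: [-179.8, -0.2, 134.6]
force: [0.4, 0.3, 1.0]
opening: 0.0413
```

Run:
```python
from h import *
o=ctrl.get_obs(); print(o['clock'],o['tool_pos'],o['orientation'],o['force'],o['moment'],o['joint_pos'])
```

```text
4.6167 [ 0.60113419 -0.11307949  0.12972657] [-179.81989859   -0.20835352  134.59859797] [0.41207335 0.27138451 0.98731527] [-0.10594407  0.20565142  0.71205055] [  7.58299709  19.24061409 -14.69948906  -0.06961541 -56.3291578
 -52.94533927]
```

Emit:
servo_tool(rows="0 0 -0.05 0 0 -0.12; 0 0 -0.05 0 0 -0.12; 0 0 -0.05 0 0 -0.12; 0 0 -0.05 0 0 -0.12; 0 0 -0.05 0 0 -0.12")

```text
clock: 5.03
tool_pos: [0.6009, -0.1131, 0.13]
orientation: [180.0, -0.2, 168.6]
force: [-0.6, -0.0, -2.1]
opening: 0.0415
```

Emit:
servo_tool(rows="0 0 -0.15 0 0 -0.12; 0 0 -0.15 0 0 -0.12; 0 0 -0.15 0 0 -0.12; 0 0 -0.15 0 0 -0.12; 0 0 -0.15 0 0 -0.12")

```text
clock: 5.45
tool_pos: [0.601, -0.1127, 0.1314]
orientation: [179.7, -0.1, -155.7]
force: [2.8, -1.5, -7.1]
opening: 0.0416
```

Run:
```python
from h import *
o=ctrl.get_obs(); print(o['tool_pos'],o['force'],o['moment'],o['joint_pos'][5])
s=shot('side','side2')
i=cv2.imread('pics/side2.png')[140:290,220:370]; cv2.imwrite('pics/side2c.png',cv2.resize(i,None,fx=4,fy=4))
```

```text
[ 0.60100085 -0.11273418  0.13144328] [ 2.83949737 -1.5384446  -7.06943217] [-0.7880462  -1.14024942 -0.69717211] 16.963633541255117
```

View pics/side2c.png

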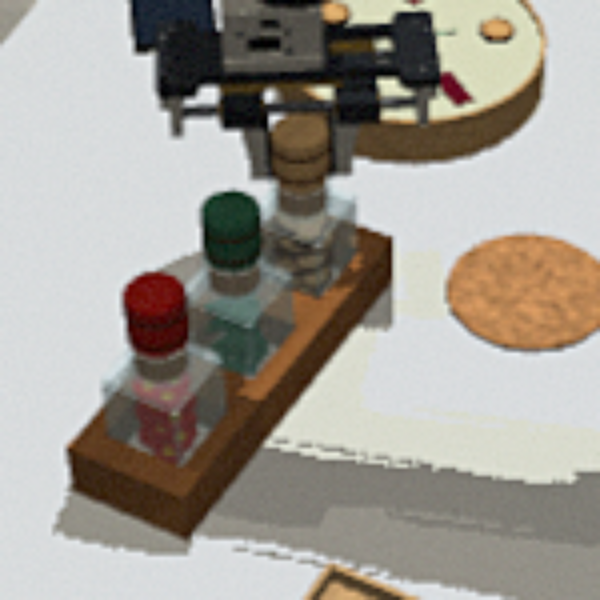

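Emit:
servo_tool(rows="0 0 -0.1 0 0 -0.12; 0 0 -0.1 0 0 -0.12; 0 0 -0.1 0 0 -0.12; 0 0 -0.1 0 0 -0.12; 0 0 -0.1 0 0 -0.12")

```text
clock: 5.92
tool_pos: [0.6011, -0.1125, 0.1324]
orientation: [179.6, 0.2, -121.3]
force: [2.1, -1.3, -5.6]
opening: 0.0414
```

Emit:
servo_tool(rows="0 0 -0.1 0 0 0.12; 0 0 -0.1 0 0 0.12; 0 0 -0.1 0 0 0.12; 0 0 -0.1 0 0 0.12; 0 0 -0.1 0 0 0.12")

```text
clock: 6.33
tool_pos: [0.6006, -0.1133, 0.1334]
orientation: [179.6, -0.2, -155.9]
force: [2.7, -1.3, -4.6]
opening: 0.0414
```

Emit:
servo_tool(rows="0 0 -0.1 0 0 0.12; 0 0 -0.1 0 0 0.12; 0 0 -0.1 0 0 0.12; 0 0 -0.1 0 0 0.12; 0 0 -0.1 0 0 0.12")

```text
clock: 6.75
tool_pos: [0.6002, -0.1136, 0.1346]
orientation: [180.0, -0.5, 168.3]
force: [2.5, -1.9, -4.9]
opening: 0.0415
```

Emit:
servo_tool(rows="-0.02 0 -0.1 0 0 0.12; -0.02 0 -0.1 0 0 0.12; -0.02 0 -0.1 0 0 0.12; -0.02 0 -0.1 0 0 0.12; -0.02 0 -0.1 0 0 0.12")

```text
clock: 7.17
tool_pos: [0.5999, -0.1135, 0.1356]
orientation: [-179.6, -0.5, 132.5]
force: [1.7, 0.1, -4.4]
opening: 0.0414
```

Emit:
servo_tool(rows="-0.02 0 -0.1 0 0 -0.12; -0.02 0 -0.1 0 0 -0.12; -0.02 0 -0.1 0 0 -0.12; -0.02 0 -0.1 0 0 -0.12; -0.02 0 -0.1 0 0 -0.12")

```text
clock: 7.58
tool_pos: [0.6006, -0.1129, 0.1366]
orientation: [179.9, -0.7, 165.5]
force: [1.9, -0.9, -5.1]
opening: 0.0414
```

Emit:
servo_tool(rows="-0.02 0 -0.1 0 0 -0.12; -0.02 0 -0.1 0 0 -0.12; -0.02 0 -0.1 0 0 -0.12; -0.02 0 -0.1 0 0 -0.12; -0.02 0 -0.1 0 0 -0.12")

```text
clock: 8.0
tool_pos: [0.601, -0.1128, 0.1378]
orientation: [179.4, -0.6, -159.5]
force: [1.6, -0.8, -4.4]
opening: 0.0417
```

Run:
```python
from h import *
o=ctrl.get_obs(); print(o['tool_pos'],o['force'],o['moment'],o['joint_pos'][5])
s=shot('side','side3')
i=cv2.imread('pics/side3.png')[140:290,220:370]; cv2.imwrite('pics/side3c.png',cv2.resize(i,None,fx=4,fy=4))
for l in ['stopper_knob','jar_mid']:
        print(l,[(np.round(d['point'],3).tolist(),round(d['confidence'],2)) for d in ctrl.place_of(l,s)])
```

```text
[ 0.60098857 -0.11278139  0.13778675] [ 1.60053956 -0.78750045 -4.38303443] [-0.62834758 -0.70039334 -0.38790007] 13.33372335714121
stopper_knob [([0.601, -0.109, 0.15], 0.58)]
jar_mid [([0.602, -0.117, 0.07], 0.81)]
```

View pics/side3c.png

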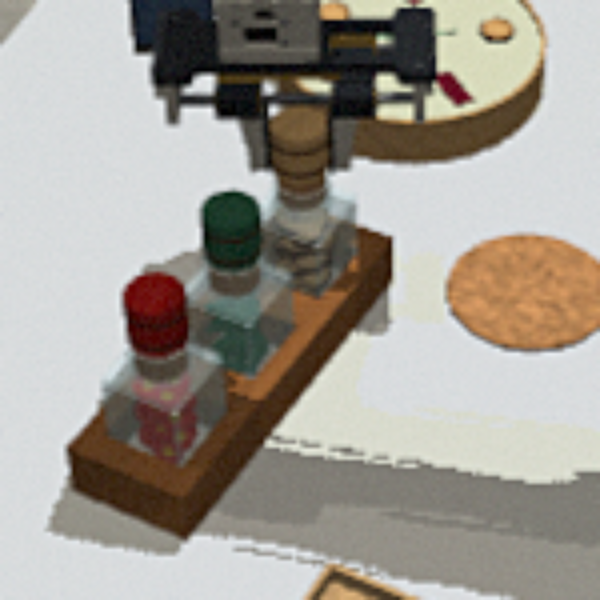

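The knob has risen about 8 mm and cork now shows under it at (300,185). The jar hasn't moved in its well, so I'll keep twisting.

Emit:
servo_tool(rows="0 0 -0.1 0 0 -0.12; 0 0 -0.1 0 0 -0.12; 0 0 -0.1 0 0 -0.12; 0 0 -0.1 0 0 -0.12; 0 0 -0.1 0 0 -0.12")

```text
clock: 8.57
tool_pos: [0.6008, -0.1124, 0.1397]
orientation: [179.1, -0.2, -126.5]
force: [1.7, -0.9, -7.2]
opening: 0.0417
```

Emit:
servo_tool(rows="0 0 -0.1 0 0 0.12; 0 0 -0.1 0 0 0.12; 0 0 -0.1 0 0 0.12; 0 0 -0.1 0 0 0.12; 0 0 -0.1 0 0 0.12")

```text
clock: 8.98
tool_pos: [0.5998, -0.1125, 0.1421]
orientation: [179.3, -0.8, -161.5]
force: [1.9, -2.0, -6.7]
opening: 0.0415
```

Emit:
servo_tool(rows="-0.02 0 -0.1 0 0 0.12; -0.02 0 -0.1 0 0 0.12; -0.02 0 -0.1 0 0 0.12; -0.02 0 -0.1 0 0 0.12; -0.02 0 -0.1 0 0 0.12")

```text
clock: 9.4
tool_pos: [0.5999, -0.1127, 0.1458]
orientation: [-180.0, -1.1, 162.7]
force: [-0.6, -0.5, -0.3]
opening: 0.0415
```

Emit:
servo_tool(rows="-0.02 0 -0.1 0 0 0.12; -0.02 0 -0.1 0 0 0.12; -0.02 0 -0.1 0 0 0.12; -0.02 0 -0.1 0 0 0.12; -0.02 0 -0.1 0 0 0.12")

```text
clock: 9.82
tool_pos: [0.6009, -0.113, 0.152]
orientation: [-179.3, -0.8, 126.9]
force: [-0.2, -0.4, -1.0]
opening: 0.0417
```

Run:
```python
from h import *
s=shot('side','side4')
i=cv2.imread('pics/side4.png')[140:290,220:370]; cv2.imwrite('pics/side4c.png',cv2.resize(i,None,fx=4,fy=4))
```

```text
(no output)
```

View pics/side4c.png

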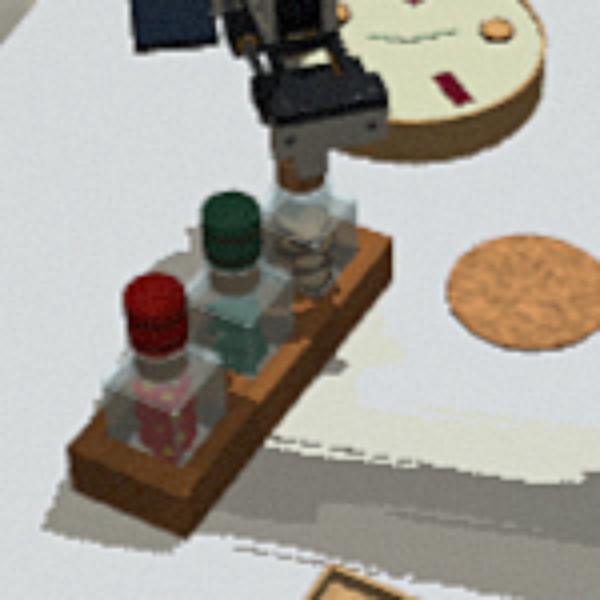

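Emit:
servo_tool(rows="0 0 -0.2 0 0 0; 0 0 -0.4 0 0 0; 0 0 -1 0 0 0; 0 0 -2 0 0 0; 0 0 -2 0 0 0")

```text
clock: 10.28
tool_pos: [0.5995, -0.113, 0.2076]
orientation: [-179.0, -1.1, 126.4]
force: [-0.5, -0.7, -0.2]
opening: 0.0413
```

Emit:
servo_tool(rows="0 0 -1.0 0 0 -0.12; 0 0 0 0 0 -0.12; 0 0 0 0 0 -0.12; 0 0 0 0 0 -0.12; 0 0 0 0 0 -0.12")

```text
clock: 10.7
tool_pos: [0.6031, -0.1135, 0.2296]
orientation: [-180.0, -0.7, 162.1]
force: [-0.2, 0.1, -1.3]
opening: 0.0415
```

Run:
```python
from h import *
o=ctrl.get_obs(); print(o['tool_pos'],o['orientation'],o['joint_pos'])
for n in ['side','scene']:
  s=shot(n,n+'5')
i=cv2.imread('pics/side5.png')[100:380,180:480]; cv2.imwrite('pics/side5c.png',cv2.resize(i,None,fx=2,fy=2))
```

```text
[ 0.60306897 -0.11351685  0.22964947] [-179.98733114   -0.74400426  162.0598191 ] [  7.35395148  15.17184677  -6.44000724  -0.32808025 -69.06655285
 -25.17501812]
```

View pics/side5c.png

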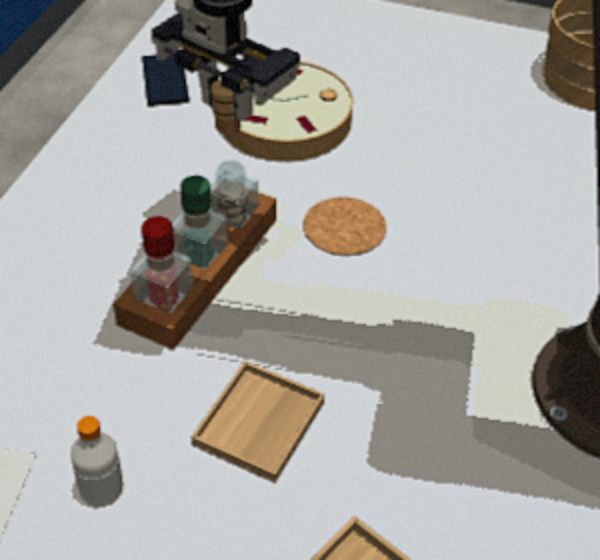

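Emit:
servo_tool(rows="1.5 1.5 0 0 0 0; 2.6 2.6 0 0 0 0; 2.6 2.6 0 0 0 0; 2.6 2.6 0 0 0 0; 2.6 2.6 0 0 0 0")

```text
clock: 11.22
tool_pos: [0.5284, 0.0365, 0.2314]
orientation: [-179.9, -0.7, 160.1]
force: [0.5, 1.1, -0.2]
opening: 0.0415
```

Emit:
servo_tool(rows="2.6 2.6 0 0 0 0; 2.6 2.6 0 0 0 0; 2.6 2.6 0 0 0 0; 2.6 2.6 0 0 0 0; 1.5 1.5 0 0 0 0")

```text
clock: 11.63
tool_pos: [0.453, 0.1972, 0.236]
orientation: [180.0, -0.6, 158.8]
force: [0.5, -0.2, -0.2]
opening: 0.0415
```

Emit:
servo_tool(rows="2.3 0.5 2 0 0 0; 0 0 4 0 0 0; 0 0 4 0 0 0; 0 0 4 0 0 0; 0 0 2.5 0 0 0")

```text
clock: 12.05
tool_pos: [0.4346, 0.2232, 0.0776]
orientation: [178.7, -0.0, 158.1]
force: [-0.1, 0.2, -1.0]
opening: 0.0414
```

Emit:
servo_tool(rows="-0.2 -1.1 1.5 0 0 0; 0 -0.2 1.5 0 0 0; 0 0 1 0 0 0; 0 0 0.3 0 0 0")

```text
clock: 12.38
tool_pos: [0.4302, 0.2106, 0.0304]
orientation: [179.0, -0.1, 157.2]
force: [-19.2, 2.6, 48.8]
opening: 0.0412
```

Emit:
servo_tool(rows="0 0 -0.2 0 0 0; 0 0 0 0 0 0; 0 0 0 0 0 0")

```text
clock: 12.63
tool_pos: [0.431, 0.212, 0.0337]
orientation: [178.9, -0.1, 156.6]
force: [0.2, -1.4, -0.6]
opening: 0.0415
```

Emit:
servo_tool(rows="0 0 0 0 0 0; 0 0 0 0 0 0; 0 0 0 0 0 0; 0 0 0 0 0 0; 0 0 0 0 0 0", grip=8.7)

```text
clock: 13.05
tool_pos: [0.4316, 0.2123, 0.0344]
orientation: [178.8, -0.1, 156.3]
force: [0.4, -0.2, 0.1]
opening: 0.0694
```

Emit:
servo_tool(rows="0 0 0 0 0 0; 0 0 0 0 0 0; 0 0 -1 0 0 0; 0 0 -2 0 0 0; 0 0 -3 0 0 0")

```text
clock: 13.47
tool_pos: [0.4281, 0.208, 0.0903]
orientation: [179.5, -0.3, 156.2]
force: [1.1, 0.3, 0.7]
opening: 0.0871
```

Run:
```python
from h import *
o=ctrl.get_obs(); print(o['clock'],o['tool_pos'],o['orientation'],o['force'],o['opening'])
for n in ['side']:
  s=shot(n,n+'6')
i=cv2.imread('pics/side6.png')[100:380,180:480]; cv2.imwrite('pics/side6c.png',cv2.resize(i,None,fx=2,fy=2))
for l in ['stopper_knob','jar_mid','jar_mouth','mat']:
        print(l,[(np.round(d['point'],3).tolist(),round(d['confidence'],2)) for d in ctrl.place_of(l,s)])
```

```text
13.4667 [0.42812451 0.20800635 0.09029712] [179.48369181  -0.34580844 156.19657991] [1.14991803 0.30587394 0.68123097] 0.08714450549093292
stopper_knob [([0.433, 0.208, 0.045], 0.64)]
jar_mid [([0.601, -0.117, 0.072], 0.4)]
jar_mouth [([0.601, -0.109, 0.123], 0.49)]
mat [([0.617, -0.022, -0.0], 0.36)]
```

View pics/side6c.png

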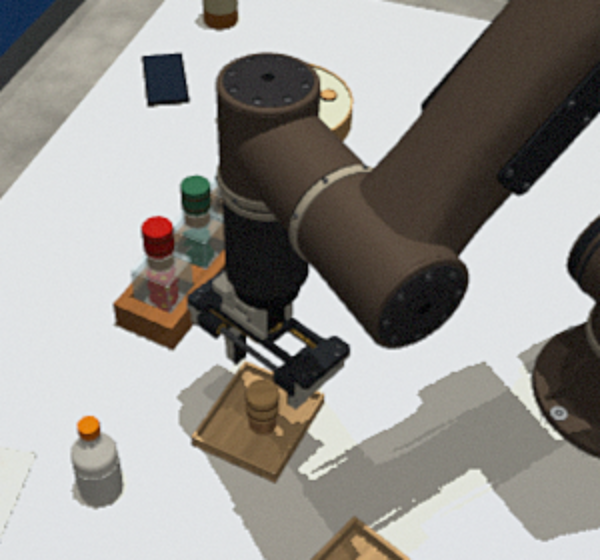

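The stopper stands in the small tray at (262,405) in the crop. I'll go back to the jar, turning to the block's yaw on the way.

Emit:
servo_tool(rows="0 0 -3.5 0 0 -0.09; 0 0 -4 0 0 -0.09; 0 0 -4 0 0 -0.09; 0 0 -3 0 0 0; -1 -1.5 0 0 0 0")

```text
clock: 14.13
tool_pos: [0.4338, 0.1887, 0.2349]
orientation: [179.9, -0.6, 172.5]
force: [1.3, 0.5, -0.5]
opening: 0.0874
```

Emit:
servo_tool(rows="-2.2 -3 0 0 0 0; -2.2 -3 0 0 0 0; -2.2 -3 0 0 0 0; -2.2 -3 0 0 0 0; -2.2 -3 0 0 0 0")

```text
clock: 14.55
tool_pos: [0.5249, 0.0237, 0.2319]
orientation: [179.8, -0.6, 173.0]
force: [0.7, 2.0, 0.7]
opening: 0.0867
```

Emit:
servo_tool(rows="-2.2 -3 0 0 0 0; -2.2 -3 0 0 0 0; -2.2 -3 0 0 0 0; -1.6 -2.2 0 0 0 0.01; -0.7 -0.8 0 0 0 0.01")

```text
clock: 14.97
tool_pos: [0.6003, -0.1176, 0.2217]
orientation: [-180.0, -1.3, 171.7]
force: [0.3, 1.1, 0.3]
opening: 0.0867
```

Emit:
servo_tool(rows="0 0 0 0 0 0; 0 0 0 0 0 0")

```text
clock: 15.13
tool_pos: [0.6, -0.1203, 0.2174]
orientation: [-179.9, -1.6, 171.4]
force: [-0.5, 0.0, 0.5]
opening: 0.0872
```

Run:
```python
from h import *
o=ctrl.get_obs(); print(o['clock'],o['tool_pos'],o['orientation'],o['force'],o['opening'])
s=shot('wrist','wrist7')
for l in ['jar_mid','jar_mouth','mat']:
        print(l,[(np.round(d['point'],3).tolist(),round(d['confidence'],2)) for d in ctrl.place_of(l,s)])
```

```text
15.1333 [ 0.60002415 -0.12027422  0.21744544] [-179.91118963   -1.63331583  171.3915946 ] [-0.48495366  0.02554233  0.47793936] 0.08715987815520715
jar_mid [([0.602, -0.117, 0.067], 0.83)]
jar_mouth [([0.604, -0.115, 0.124], 0.65)]
mat [([0.446, -0.18, -0.001], 0.79)]
```

View pics/wrist7.png

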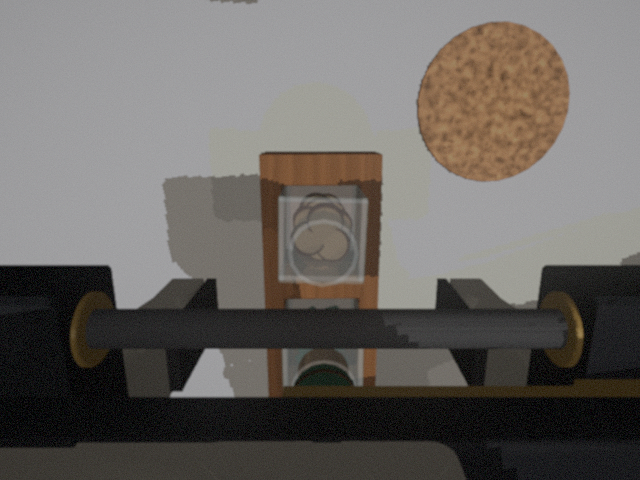

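Run:
```python
from h import *
s=ctrl.snapshot('wrist')
print('rim',ray(s,324,253,.126),'mat',ray(s,493,102,.005))
a,b=ray(s,261,153,.045),ray(s,382,153,.045); print(a,b,np.degrees(np.arctan2(*(b-a)[::-1])))
print(ray(s,278,197,.1),ray(s,368,198,.1))
```

```text
rim [ 0.6004 -0.1108] mat [ 0.4418 -0.1845]
[ 0.6383 -0.1734] [ 0.5459 -0.1595] 171.44497835953266
[ 0.6253 -0.1458] [ 0.5665 -0.1362]
```

Emit:
servo_tool(rows="-0.2 0.8 2 0 -0.028 0; 0 0 3 0 0 0; 0 0 3 0 0 0")

```text
clock: 15.63
tool_pos: [0.6086, -0.1081, 0.1472]
orientation: [179.9, 1.2, 171.9]
force: [0.5, -0.5, -0.2]
opening: 0.087
```

Emit:
servo_tool(rows="0.6 -0.5 0 0 0.02 0; 0 0 0 0 0 0")

```text
clock: 15.8
tool_pos: [0.598, -0.1102, 0.1433]
orientation: [179.9, -0.4, 172.1]
force: [-0.6, 0.7, 1.5]
opening: 0.0871
```

Emit:
servo_tool(rows="-0.4 -0.2 1.5 0 0 0; 0 0 1.5 0 0 0; 0 -0.1 1.5 0 0 0; 0 0 0.8 0 0 0; 0 0 0 0 0 0")

```text
clock: 16.22
tool_pos: [0.6063, -0.1131, 0.0955]
orientation: [179.8, 0.2, 172.2]
force: [-0.3, -0.0, 0.3]
opening: 0.0869
```

Emit:
servo_tool(rows="0.4 0.05 1 0 0 0; 0 0 1 0 0 0; 0 0 0.5 0 0 0")

```text
clock: 16.47
tool_pos: [0.6048, -0.1119, 0.0722]
orientation: [179.8, 0.5, 172.3]
force: [-0.4, 0.8, -1.2]
opening: 0.0873
```

Emit:
servo_tool(rows="0.25 0 0.3 0 0.008 0; 0.03 0 0.1 0 0 0; 0.03 0 0.1 0 0 0; 0.03 0 0.1 0 0 0; 0.03 0 0.1 0 0 0", grip=5.0)

```text
clock: 16.88
tool_pos: [0.601, -0.1113, 0.0643]
orientation: [179.8, -0.0, 172.3]
force: [-3.4, 1.8, 13.6]
opening: 0.0599
```

Emit:
servo_tool(rows="0.03 0 0.05 0 0 0; 0.03 0 0.05 0 0 0; 0 0 0 0 0 0; 0 0 0 0 0 0")

```text
clock: 17.22
tool_pos: [0.6009, -0.1113, 0.0644]
orientation: [179.8, 0.1, 172.3]
force: [0.4, -0.7, -0.7]
opening: 0.0605
```

Emit:
servo_tool(rows="0 0 -0.4 0 0 0; 0 0 -0.8 0 0 0; 0 0 -1.2 0 0 0; 0 0 -1.2 0 0 0; 0 0 -1.2 0 0 0", grip=5.0)

```text
clock: 17.63
tool_pos: [0.5995, -0.111, 0.11]
orientation: [179.8, -0.2, 172.2]
force: [-0.7, 0.1, -6.1]
opening: 0.0603
```

Emit:
servo_tool(rows="0 0 -1 0 0 0; 0 0 -0.5 0 0 0")

```text
clock: 17.8
tool_pos: [0.5985, -0.111, 0.1278]
orientation: [179.8, -0.3, 172.2]
force: [0.9, -0.9, -6.3]
opening: 0.0601
```

Run:
```python
from h import *
o=ctrl.get_obs(); print(o['clock'],o['tool_pos'],o['orientation'],o['force'],o['opening'])
s=shot('scene','scene8')
i=cv2.imread('pics/scene8.png')[180:400,150:450]; cv2.imwrite('pics/scene8c.png',cv2.resize(i,None,fx=2.5,fy=2.5))
```

```text
17.8 [ 0.59848076 -0.11103756  0.1278198 ] [179.79051806  -0.31407409 172.21179961] [ 0.85344508 -0.85047293 -6.28668074] 0.06010357308756826
```

View pics/scene8c.png

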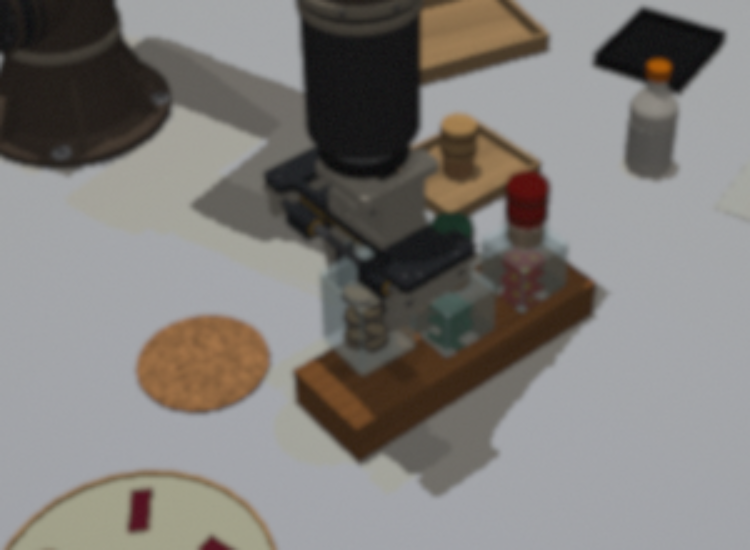

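Emit:
servo_tool(rows="1 -0.6 0 0 0 0; 2 -1.25 0 0 0 0; 2.4 -1.5 0 0 0 0; 2.4 -1.5 0 0 0 0; 2.4 -1.5 0 0 0 0")

```text
clock: 18.27
tool_pos: [0.487, -0.1597, 0.1272]
orientation: [179.7, -0.3, 172.4]
force: [0.3, -0.3, -7.0]
opening: 0.0601
```

Emit:
servo_tool(rows="2 -1.25 0 0 0 0; 1.2 -0.7 0 0 0 0; 0.4 -0.2 0 0 0 0; 0 0 0 0 0 0")

```text
clock: 18.6
tool_pos: [0.4358, -0.1783, 0.1256]
orientation: [179.7, -0.8, 172.1]
force: [0.8, 0.6, -5.3]
opening: 0.0599
```

Emit:
servo_tool(rows="-0.7 -0.1 1.2 0 -0.012 0; 0 0 1.5 0 0 0; 0 0 1.5 0 0 0; 0 0 0.5 0 0 0; 0 0 0 0 0 0")

```text
clock: 19.02
tool_pos: [0.4455, -0.1796, 0.0783]
orientation: [179.7, 0.2, 172.2]
force: [-0.1, 0.5, -5.2]
opening: 0.0604
```

Emit:
servo_tool(rows="0.2 -0.1 0.6 0 0 0; 0 0 0.6 0 0 0; 0.03 0 0.4 0 0 0; 0 0 0.1 0 0 0; 0 0 0.05 0 0 0")

```text
clock: 19.43
tool_pos: [0.4451, -0.1799, 0.0606]
orientation: [179.7, 0.3, 172.2]
force: [0.2, -0.6, -6.6]
opening: 0.0603
```

Run:
```python
from h import *
o=ctrl.get_obs(); print(o['clock'],o['tool_pos'],o['orientation'],o['force'],o['opening'])
s=shot('scene','scene9')
for l in ['jar_mid','mat']:
        print(l,[(np.round(d['point'],3).tolist(),round(d['confidence'],2)) for d in ctrl.place_of(l,s)])
i=cv2.imread('pics/scene9.png')[180:400,150:450]; cv2.imwrite('pics/scene9c.png',cv2.resize(i,None,fx=2.5,fy=2.5))
```

```text
19.4333 [ 0.44511319 -0.17990099  0.06057694] [179.69317599   0.30931039 172.23857892] [ 0.23114296 -0.59568262 -6.55505042] 0.06032289861750919
jar_mid [([0.441, -0.184, 0.067], 0.83)]
mat [([0.443, -0.18, 0.001], 0.92), ([0.446, -0.184, 0.123], 0.56)]
```

View pics/scene9c.png

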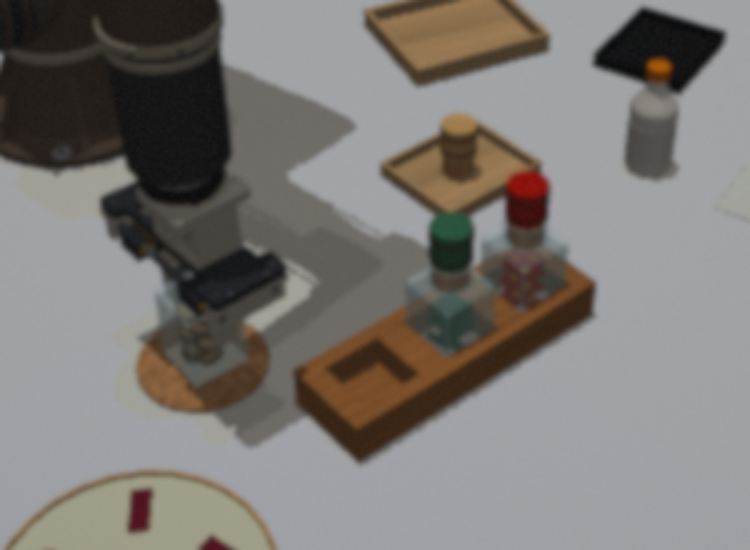

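The jar is over the mat at (205,355) in the crop, about 3 mm above it. I'll lower it until it touches.

Emit:
servo_tool(rows="0 0 0.2 0 0 0; 0 0 0.2 0 0 0; 0 0 0.15 0 0 0")

```text
clock: 19.83
tool_pos: [0.4462, -0.1801, 0.0573]
orientation: [179.7, 0.4, 172.3]
force: [-6.2, 8.3, 26.0]
opening: 0.0604
```

Contact. I'll release it and back off.

Emit:
servo_tool(rows="0 0 0 0 0 0; 0 0 0 0 0 0")

```text
clock: 20.0
tool_pos: [0.4465, -0.18, 0.0581]
orientation: [179.7, 0.5, 172.3]
force: [0.3, -0.0, -6.6]
opening: 0.0603
```

Emit:
servo_tool(rows="0 0 0 0 0 0; 0 0 0 0 0 0; 0 0 0 0 0 0; 0 0 0 0 0 0; 0 0 0 0 0 0", grip=8.7)

```text
clock: 20.42
tool_pos: [0.4497, -0.1806, 0.0599]
orientation: [179.7, 0.9, 172.4]
force: [0.4, 0.6, 0.1]
opening: 0.0851
```

Emit:
servo_tool(rows="0 0 0 0 0 0; 0 0 0 0 0 0; 0 0 -0.5 0 0 0")

```text
clock: 20.67
tool_pos: [0.4495, -0.1806, 0.0646]
orientation: [179.7, 0.8, 172.4]
force: [-0.2, 0.8, -0.0]
opening: 0.0867
```

Emit:
servo_tool(rows="0.2 0 -1 0 0 0; 0 0 -2 0 0 0; 0 0 -3 0 0 0; 0 0 -3.5 0 0 0; 0 0 -3.5 0 0 0")

```text
clock: 21.08
tool_pos: [0.4399, -0.1804, 0.1959]
orientation: [179.8, -0.0, 172.3]
force: [1.1, -0.6, -0.2]
opening: 0.0873
```

Emit:
servo_tool(rows="0 0 -2 0 0 0; 0 0 0 0 0 0; 0 0 0 0 0 0")

```text
clock: 21.33
tool_pos: [0.4426, -0.1812, 0.2281]
orientation: [179.8, 0.9, 172.4]
force: [-0.2, 0.4, -0.5]
opening: 0.0872
```

Run:
```python
from h import *
o=ctrl.get_obs(); print(o['clock'],o['tool_pos'],o['orientation'],o['force'],o['opening'])
for n in ['scene','side','wrist']:
  s=shot(n,n+'10')
  for l in ['jar_mid','mat','stopper_knob','tray','glue_mid','hoop_mid']:
        print(l,[(np.round(d['point'],3).tolist(),round(d['confidence'],2)) for d in ctrl.place_of(l,s)])
a=cv2.imread('pics/scene10.png')[180:400,150:450]; b=cv2.imread('pics/wrist10.png')
cv2.imwrite('pics/c10.png',np.hstack([cv2.resize(a,(400,293)),cv2.resize(b,(391,293))]))
```

```text
21.3333 [ 0.4426182  -0.1812404   0.22814739] [179.7996469    0.88278977 172.38237679] [-0.20906715  0.37395277 -0.53979732] 0.08719364678198523
jar_mid [([0.445, -0.185, 0.062], 0.85)]
mat [([0.446, -0.18, 0.0], 0.61)]
stopper_knob [([0.432, 0.212, 0.052], 0.89)]
tray [([0.468, 0.575, 0.0], 0.8), ([0.434, 0.212, 0.001], 0.59), ([0.246, 0.436, 0.002], 0.58)]
glue_mid [([0.586, 0.368, 0.067], 0.78)]
hoop_mid [([0.619, -0.406, 0.022], 0.79)]
jar_mid [([0.45, -0.184, 0.062], 0.56), ([0.445, -0.18, 0.118], 0.23)]
mat [([0.441, -0.182, -0.0], 0.64)]
stopper_knob [([0.434, 0.21, 0.046], 0.68)]
tray [([0.467, 0.573, 0.001], 0.72), ([0.237, 0.434, -0.002], 0.63)]
glue_mid [([0.582, 0.368, 0.068], 0.79)]
hoop_mid [([0.619, -0.408, 0.022], 0.58)]
jar_mid [([0.452, -0.183, 0.058], 0.56)]
mat []
stopper_knob []
tray []
glue_mid []
hoop_mid []
```

View pics/c10.png

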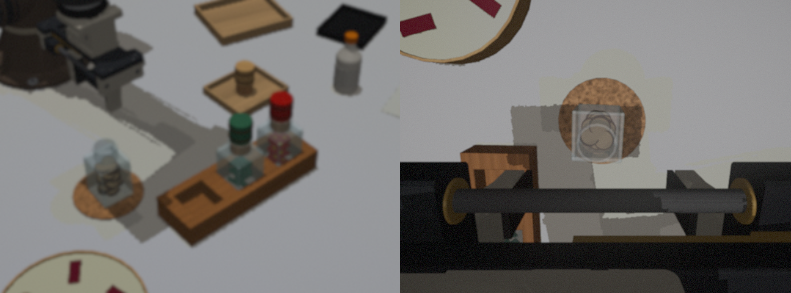

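The open jar stands upright on the mat, at (107,170) in the left half and (600,130) in the right. The stopper stands in the small tray, and the neighbours haven't moved.

```bash
python3 -c "
from plant import ctrl
print(ctrl.close_job())"
```

```text
the job is handed in; nothing more can be done
None
```

I twisted the stopper free while pulling up lightly (about 5–7 N). The jar stayed down in the block, and I stood the stopper in the small wooden tray. I then lifted the open jar by its body, set it upright on the cork mat, backed the arm off and handed the job in at about 22 s of the 72 s allowed. No verdict was reported.

**Last checks:**
- **Jar:** about 5 mm from the mat's centre (limit 27 mm), at a height of about 0.06 m. It looked upright in the pictures; I did not measure its angle.
- **Stopper:** in the tray within a few mm of its centre, knob at about 0.05 m.
- **Other things:** the glue bottle and hoop are within about 6 mm of their first readings, which is near the networks' accuracy. The red and green jars look unmoved in the pictures; I did not measure them again at the end.

**What did not go cleanly:**
- **Tray contact:** the wrist force reached about 49 N as the stopper touched the tray floor. I took the 40 N limit to cover only the arm and gripper body, because only the held stopper was in contact.
- **Mat contact:** it reached about 26 N as the jar touched the mat.
- **Camera disagreement:** the cameras differed by up to 7 mm on the jar's x position. Any of those readings is well inside the 27 mm limit.

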